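# Hold a bayonet plug home in a leak tester

## Task

Slide the winged bayonet plug out of its parking fork, put it into the round socket on top of the leak tester with its lugs through the two slots, push it down against the spring until its flange sits on the rim, and twist it clockwise (seen from above) about a quarter turn, until it meets its stop. The tester reads only while someone holds the plug there, so finish still gripping it, pressed fully home and turned to the stop. Leave the two vials and the brown bottle undisturbed.

Things in the scene. Friction and masses are not known exactly. Their poses are not given: they have to be found in the camera images.
- plug: Loose bayonet plug, 78 mm tall, about 0.12 kg; origin: centre of its underside, z up, x along wing and lugs. Steel barrel 27 mm in diameter, z 0 to 21, foot tapered over 4 mm; two lugs (+x, -x) 7 mm wide, reaching 19.4 mm from the axis, z 5 to 11; flange 48 mm in diameter, z 21 to 26; neck 18 mm in diameter, z 26 to 38; wing above. Half a turn about z makes no difference.
- plug_center (a point): Point on the plug's axis half-way up, 39 mm above its underside; axes as the plug's: z up, x along the wing and the lugs. The grey wing is the grip: 46 mm long (x), 14 mm thick (y), 38 to 78 mm above the underside, so its middle is 19 mm above this point.
- park_fork: Fixed aluminium fork, nowhere over 42 mm high. Origin: under its base plate, below the parked plug's axis; the plug is drawn out along -x. Base plate 6 mm thick, 64 mm wide, x -38 to 54; the plug stands on it, wing z 44 to 84. Two tines, z 34 to 40, ending at x -22, leave a 25 mm slot round the neck and overhang the flange, 2 mm above it: draw the plug 48 mm or more to -x before lifting it.
- tester: Fixed leak tester: grey housing 122 x 100 mm, 30 mm high (with a flat gauge on top, up to 38 mm), and a round aluminium boss 72 mm in diameter, up to z 60 mm, that holds the socket. Origin under the boss's axis; z up, x along the socket's two slots, the gauge on the -x side.
- socket_mouth (a point): Centre of the socket in the plane of its rim, 60 mm above the worktop; z up, x along the slots. Bore 31 mm in diameter; two lug slots (+x, -x) 12 mm wide, reaching 23 mm from the axis, marked by small raised bars on the rim. Lip 6 mm thick: lugs can turn (clockwise, yaw falling) once the plug's underside is over 17 mm below the rim; fully home, flange on rim, it is 21 mm below.
- press_plate (a joint): Spring plate in the socket, m: 0 at rest, 12 mm below the rim; grows as the plug presses it down, 0.009 with the flange on the rim. The spring pushes back with about 4 N at first and 10 N fully home.
- drive_ring (a joint): Spring-return drive ring on the plate, rad: 0 at rest, grows as the plug's lugs turn it clockwise, stop at 1.3. The lugs first turn about 0.13 rad freely, so a plug that enters along the slots meets the stop after about 1.45 rad. The spring turns back with 0.035 N m at first and 0.13 N m at the stop, besides friction of up to about 0.1 N m.
- vial_a: Bystander: small glass vial with a cap, 26 mm in diameter, 54 mm tall, standing in front; origin at its underside. Leave alone.
- vial_b: Bystander: another such vial, 26 mm in diameter, 54 mm tall, standing behind the work; origin at its underside. Leave alone.
- iodine_bottle: Bystander: brown bottle with a yellow cap, 48 mm in diameter, 105 mm tall, standing behind the work; origin at its underside. Leave alone.

How it is judged:
On the way, in this order (a step that is already met when the one before it is completed fails the run):
1. the plug is drawn out of the parking fork, clear of its tines (horizontal distance between plug_center and park_fork above 0.047 m), for 0.1 s.
2. the plug is in the socket, its lugs below the rim (horizontal distance between plug_center and socket_mouth below 0.005 m and z of plug_center in the frame of socket_mouth below 0.029 m), for 0.1 s.
At the end, for the whole second after the job is handed in: The fingers hold the plug (at least 2 N on it), upright within 0.08 rad and within 4 mm of the socket's axis, flange within 1.8 mm of the rim (spring plate down at least 7.2 mm), drive ring turned at least 1.15 of its 1.3 rad and still (horizontal distance between plug_center and socket_mouth below 0.004 m and z of plug_center in the frame of socket_mouth below 0.0198 m and angle between plug_center's own z axis and vertical below 0.08 rad and value of joint press_plate above 0.0072 m and value of joint drive_ring above 1.15 rad and velocity of joint drive_ring between -0.1 and 0.1 rad/s and contact force between the fingers and plug above 2 N); the arm keeps its last pose, push and grip.
It fails at once if the front vial is moved more than 20 mm or tipped (distance of vial_a from where it was at the start of the episode above 0.02 m or angle between vial_a's own z axis and vertical above 0.4 rad).
It fails at once if the rear vial is moved more than 20 mm or tipped (distance of vial_b from where it was at the start of the episode above 0.02 m or angle between vial_b's own z axis and vertical above 0.4 rad).
It fails at once if the brown bottle is moved more than 20 mm or tipped (distance of iodine_bottle from where it was at the start of the episode above 0.02 m or angle between iodine_bottle's own z axis and vertical above 0.4 rad).
It also fails if it takes over 48 s, if anything falls off the work surface, if the arm or the gripper's body presses on something with over 40 N, if the wrist force passes 120 N, or if a joint passes its speed limit or range.

## Robot

A 7-joint arm with a two-finger parallel gripper is mounted at the origin on a cart in front of the work surface, level with it; the furniture and walls round the work are solid. World frame = base frame: x ahead of the robot, y to its left, z up, the work surface at z = 0. Lengths are in m, angles in rad, forces in N, time in s.
With the tool pointing down it reaches from about 0.425 to 0.925 m from the base axis. Payload 6.8 kg.
Tool frame: the origin (TCP) lies on the centre line of the jaws, within the pads' length; the fingertips stand 25 mm ahead of it and the grasp point (between the pads) lies 6 mm ahead of it; z points along the fingers, y is the direction in which the jaws open and shut (so a half turn about z gives the same grasp; the last joint's range is limited). The gripper opens to 88 mm and grips with 3 to 60 N. Pads are 20 mm wide; open, the fingers measure 115 mm over their backs; the gripper's body (75 mm by 178 mm) begins 61 mm behind the grasp point.
Start: joints at [-1.41, 0.477, 0.022, 1.555, -0.011, 1.109, -0.083], TCP at [0.179, 0.651, 0.226] pointing down, gripper open.
Joint ranges: [-2.96, 2.96], [-0.34, 2.1], [-1.41, 1.46], [0.24, 2.44], [-1.37, 4.51], [0.17, 1.92], [-2.96, 2.96]. Speed limits (rad/s): [2.39, 2.39, 3.14, 3.14, 3.14, 3.14, 3.14].

## Interface

Orientations are given as a rotation vector (axis times angle).
In Python, from workcell import monitor, cams, robot gives the robot as it stands.
- The arm moves only by the tool step_arm, never from a script. Its argument "targets" is a list of rows, each a list of 3 entries, a list of its own where there are three numbers: the turn, a rotation vector about the world's x, y, z scaled (see below), then the shift along the world's x, y, z scaled (see below), then the opening, from 0 (shut) to 1 (fully open). A call has 1 to 10 rows; each row shifts and turns the commanded pose from where the row before left it; what a row does not reach is not made up. The controller multiplies each number of a shift by 0.25 m and each number of a turn by 2 rad. A row lasts 1/8 s, in which the tool goes at most 62.5 mm and 10.7 degrees, less where a joint would pass 70% of its speed; a pose out of reach is approached as far as the arm can. A call with a number of a shift or a turn outside -1 to 1 is refused whole. A call with a gripper value outside its range is refused whole. The fingers move at their own pace and stop on an object; "newtons" is the grip in N (left out, the last holds). Time passes only in rows, so rows that do not move let the fingers close. It gives the time, the measured TCP pose, the force and the opening at its end, in the units of the state.
- monitor.read_state(): the state, without advancing time (a new reading comes with each control period).
- cams.snapshot(name): name is "scene" or "top" or "wrist"; returns a dict with "pixels" (384x512x3 uint8, blue, green, red), "vfov" (degrees; the focal length in pixels is half the picture's height over the tangent of half this angle, whatever the lens; pixels are square), "cx", "cy" (the principal point, pixels), "rvec" (rotation vector, rad) and "tvec" (3), from world to camera coordinates, as OpenCV has them; the wrist camera has in their place "tool_from_camera" (4x4, takes a point from camera to tool coordinates, whose origin is the TCP and whose axes are the flange's). Camera axes: x right, y down, z forward; pixel columns grow to the right and rows downward; lengths in m; the calibration is good to about 2 mm. A picture is of the moment at which its call begins: read the wrist's pose just before it. There is no depth.
- robot.hand_in(): hands the job in, once; it reports no verdict.
The state is a dict: "t": time; "joint_pos": joint angles; "qd": joint speeds; "joint_torque": joint torques, N m; "tool_pos": TCP position; "tool_rot": TCP orientation; "contact_force": force on the tool from outside, world axes, zero at the start; "ft_torque": the same for the moment, N m; "gripper_width": finger opening in m.
Only numpy, scipy, OpenCV 4.12 (cv2) and the standard library are available. Lean on these libraries where they do the work, as an engineer would, in place of code of your own. Each camera call takes 0.05 s, during which the arm holds its last target.

## Working session

There is one attempt and no reset: what is moved stays moved. The work goes in short steps, Python scripts to look and compute and a tool call to move; the robot and the scene stay as the last step left them, time stands still between calls to the robot, and variables do not carry over. Pictures are saved under pics/ and viewed, and the job is handed in when it is done.

Besides the shell and the picture viewer there is one more tool, called after ">>>" as name(argument=value, ...) on one line, values as JSON. step_arm: Moves the arm, as the interface text tells. Shifts and turns lie within -1 to 1; 1 stands for 0.25 m of shift or 2 rad of turn. Its arguments: {"type":"object","properties":{"targets":{"type":"array","items":{"type":"array"}},"newtons":{"type":"number"}},"required":["targets"]}

```bash
mkdir -p pics; ls; python3 - <<'E'
from workcell import monitor, cams, robot
import cv2
s=monitor.read_state()
for k,v in s.items(): print(k,v)
for n in ("scene","top","wrist"):
    c=cams.snapshot(n); cv2.imwrite(f"pics/{n}0.png",c["pixels"])
    print(n,{k:v for k,v in c.items() if k!="pixels"})
E
```

```text
pics
t 0.0
joint_pos [-1.41010604  0.47780546  0.02235037  1.55639623 -0.01149275  1.10928104
 -0.08308607]
qd [ 0.00022032  0.00015873 -0.00200506 -0.00219165 -0.00085256  0.00010719
  0.00240312]
joint_torque [-2.11361939e-04 -5.82869196e+01  1.53437991e+00 -2.72615576e+01
 -5.44036855e-02  1.69260940e-02  1.64004568e-04]
tool_pos [0.17912655 0.65021067 0.22480164]
tool_rot [-4.20885546e-01 -3.11317459e+00  2.76319512e-03]
contact_force [ 0.16538293  0.02913997 -0.84316405]
ft_torque [-0.02708205 -0.02054251  0.01616618]
gripper_width 0.08772785531175958
scene {'vfov': 47.466667190399384, 'cx': 250.71625047360016, 'cy': 188.38712406144626, 'rvec': array([ 2.1338588 , -0.78845437,  0.36201272]), 'tvec': array([-0.40839299,  0.29985999,  0.70835381])}
top {'vfov': 48.481918789094394, 'cx': 258.083454052122, 'cy': 191.97150779283209, 'rvec': array([ 2.1557782 , -2.12558184,  0.15261313]), 'tvec': array([0.01116881, 0.58151608, 0.85207692])}
wrist {'vfov': 70.29612138914683, 'cx': 254.79150068347715, 'cy': 193.80037614787844, 'tool_from_camera': array([[ 3.96531208e-04, -9.61720270e-01, -2.74032781e-01,
         7.47774307e-02],
       [ 9.99999783e-01,  2.37123607e-04,  6.14833530e-04,
         2.00592639e-04],
       [-5.26318227e-04, -2.74032966e-01,  9.61720155e-01,
        -1.58394120e-01],
       [ 0.00000000e+00,  0.00000000e+00,  0.00000000e+00,
         1.00000000e+00]])}
```

View pics/scene0.png

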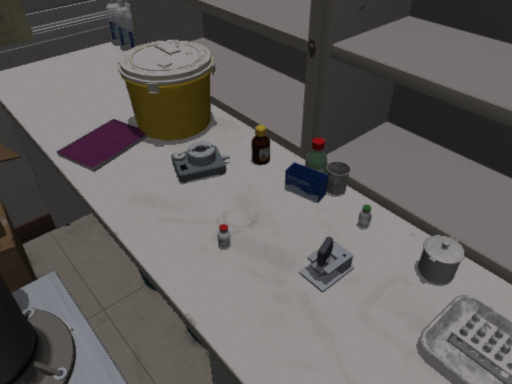

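View pics/top0.png

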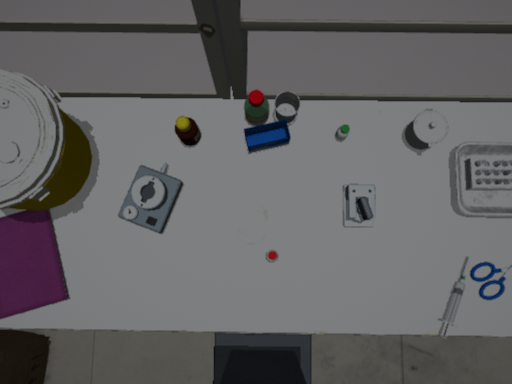

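View pics/wrist0.png

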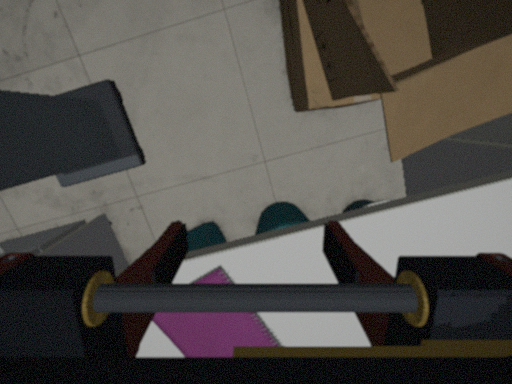

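```bash
cat > h.py <<'E'
import numpy as np, cv2
from scipy.spatial.transform import Rotation as R
from workcell import monitor, cams, robot
def K(c):
    f=c["pixels"].shape[0]/2/np.tan(np.radians(c["vfov"])/2)
    return np.array([[f,0,c["cx"]],[0,f,c["cy"]],[0,0,1.]])
def ext(c,s=None):
    """world->camera R,t"""
    if "rvec" in c: return R.from_rotvec(c["rvec"]).as_matrix(), np.array(c["tvec"])
    T=np.eye(4);T[:3,:3]=R.from_rotvec(s["tool_rot"]).as_matrix();T[:3,3]=s["tool_pos"]
    M=np.linalg.inv(T@c["tool_from_camera"]); return M[:3,:3],M[:3,3]
def proj(c,P,s=None):
    r,t=ext(c,s); return cv2.projectPoints(np.atleast_2d(np.array(P,float)),cv2.Rodrigues(r)[0],t,K(c),None)[0][:,0]
def ray(c,uv,z,s=None):
    """pixel -> world at height z"""
    r,t=ext(c,s); d=r.T@np.linalg.inv(K(c))@np.array([uv[0],uv[1],1.]); o=-r.T@t
    return o+d*(z-o[2])/d[2]
def crop(c,x0,y0,w,h,k,name):
    cv2.imwrite("pics/"+name,cv2.resize(c["pixels"][y0:y0+h,x0:x0+w],None,fx=k,fy=k,interpolation=cv2.INTER_CUBIC))
E
python3 - <<'E'
from h import *
c=cams.snapshot("top")
crop(c,105,145,100,100,6,"t_tester.png"); crop(c,320,165,80,80,7,"t_fork.png")
for n,uv,z in [("plug",(364,208),.08),("fork",(358,205),.01),("boss",(148,192),.06),("vialA",(272,256),.054),("vialB",(344,129),.054),("bottle",(183,123),.105),("corner",(0,0),0),("corner",(511,383),0),("tableedge",(256,332),0)]: print(n,ray(c,uv,z).round(3))
E
```

```text
plug [ 0.546 -0.193  0.08 ]
fork [ 0.561 -0.197  0.01 ]
boss [0.576 0.246 0.06 ]
vialA [ 0.449 -0.011  0.054]
vialB [ 0.717 -0.161  0.054]
bottle [0.71  0.171 0.105]
corner [1.04  0.639 0.   ]
corner [ 0.197 -0.506  0.   ]
tableedge [0.29 0.02 0.  ]
```

View pics/t_tester.png

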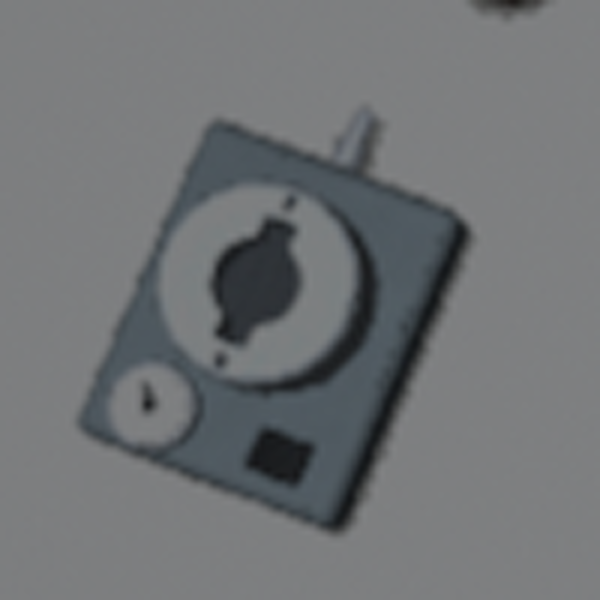

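View pics/t_fork.png

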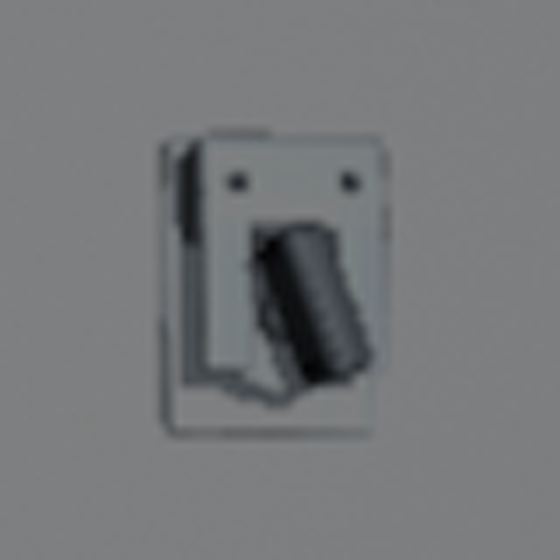

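>>> step_arm(targets=[[[0, 0, 0], [0.12, -0.16, 0], 1], [[0, 0, 0.03], [0.12, -0.16, 0], 1], [[0, 0, 0.03], [0.12, -0.16, 0], 1], [[0, 0, 0.03], [0.12, -0.16, 0], 1], [[0, 0, 0.03], [0.12, -0.16, 0], 1], [[0, 0, 0.03], [0.12, -0.16, 0], 1], [[0, 0, 0.03], [0.12, -0.16, 0], 1], [[0, 0, 0.03], [0.12, -0.16, 0], 1], [[0, 0, 0.03], [0.03, -0.16, 0], 1], [[0, 0, 0.03], [0.03, -0.16, 0], 1]])

```text
t: 1.45
tool_pos: [0.4346, 0.2492, 0.2256]
tool_rot: [0.427, -3.112, 0.0]
contact_force: [0.9, 0.2, -0.2]
gripper_width: 0.0879
```

>>> step_arm(targets=[[[0, 0, 0], [0.06, -0.176, 0], 1], [[0, 0, 0], [0.06, -0.176, 0], 1], [[0, 0, 0], [0.06, -0.176, 0], 1], [[0, 0, 0], [0.06, -0.176, 0], 1], [[0, 0, 0], [0.06, -0.176, 0], 1], [[0, 0, 0], [0.06, -0.176, 0], 1], [[0, 0, 0], [0.06, -0.176, 0], 1], [[0, 0, 0], [0.06, -0.176, 0], 1], [[0, 0, 0], [0.06, -0.176, 0], 1], [[0, 0, 0], [0.06, -0.176, 0], 1]])

```text
t: 2.7
tool_pos: [0.5846, -0.1905, 0.2257]
tool_rot: [0.425, -3.113, -0.0]
contact_force: [0.8, 0.7, 0.5]
gripper_width: 0.0878
```

```bash
python3 - <<'E'
from h import *
s=monitor.read_state();c=cams.snapshot("wrist")
print(s["t"],s["tool_pos"],s["tool_rot"],s["joint_pos"].round(3),abs(np.array(s["qd"])).max())
cv2.imwrite("pics/w1.png",c["pixels"])
E
```

```text
2.7 [ 0.58458478 -0.19048211  0.22565325] [ 4.25172512e-01 -3.11261336e+00 -3.72108104e-04] [-0.067  0.392  0.371  1.726 -0.161  1.053  2.2  ] 0.652385478770944
```

View pics/w1.png

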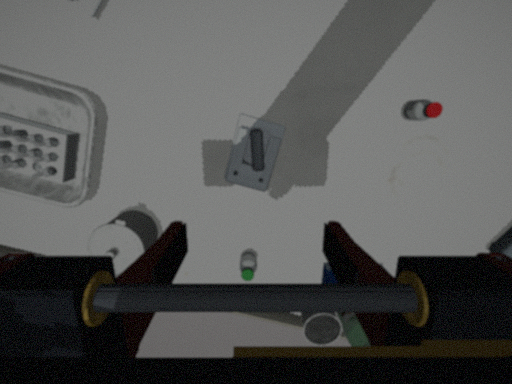

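>>> step_arm(targets=[[[0, 0, 0], [0, 0, 0], 1], [[0, 0, 0], [0, 0, -0.16], 1], [[0, 0, 0], [0, 0, -0.16], 1], [[0, 0, 0], [0, 0, 0], 1], [[0, 0, 0], [0, 0, 0], 1]])

```text
t: 3.38
tool_pos: [0.585, -0.1885, 0.1471]
tool_rot: [-0.426, 3.111, -0.0]
contact_force: [-0.3, -0.1, 1.1]
gripper_width: 0.0879
```

```bash
python3 - <<'E'
from h import *
import pickle
s=monitor.read_state();c=cams.snapshot("wrist")
pickle.dump((s,c),open("w2.pkl","wb"))
print(s["t"],s["tool_pos"],s["tool_rot"],abs(np.array(s["qd"])).max())
cv2.imwrite("pics/w2.png",c["pixels"])
crop(c,195,60,130,130,6,"w2c.png")
E
```

```text
3.375 [ 0.58503487 -0.18854223  0.14714599] [-4.26243798e-01  3.11112126e+00 -2.23825155e-04] 0.01602328196079411
```

View pics/w2.png

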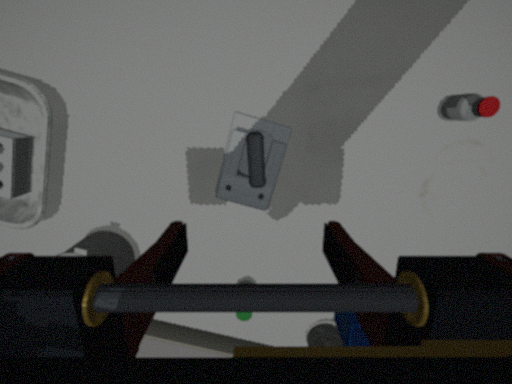

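View pics/w2c.png

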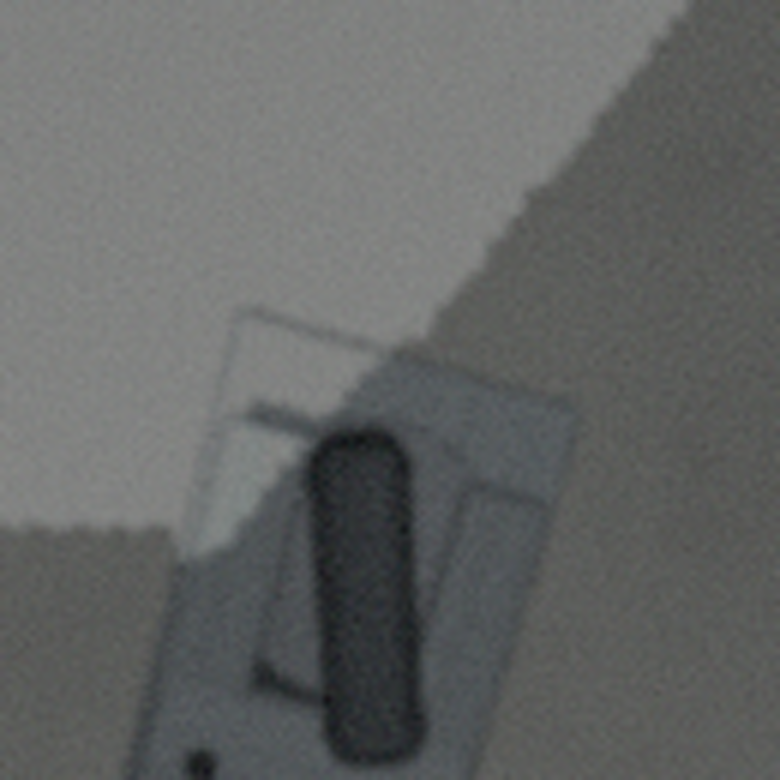

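```bash
cat >> h.py <<'E'
from scipy.optimize import least_squares
def wing_fit(c,s,z0,z1,left,right,top,bot,x0):
    """left/right: points on long edges; top/bot: end points; full-image pixels"""
    def res(p):
        x,y,a=p; ca,sa=np.cos(a),np.sin(a)
        pts=[[x+u*ca-v*sa,y+u*sa+v*ca,z] for z in (z0,z1) for u in(-.023,.023) for v in(-.007,.007)]
        h=cv2.convexHull(proj(c,pts,s).astype(np.float32))
        h=h
        return [cv2.pointPolygonTest(h,(float(q[0]),float(q[1])),True) for q in left+right+top+bot]
    return least_squares(res,x0,diff_step=1e-4,x_scale=[.01,.01,.1])
def uncrop(p,x0,y0,k): return ((p[0]+.5)/k-.5+x0,(p[1]+.5)/k-.5+y0)
E
python3 - <<'E'
from h import *
import pickle
s,c=pickle.load(open("w2.pkl","rb"))
q=lambda *ps:[uncrop(p,195,60,6) for p in ps]
r=wing_fit(c,s,.044,.084,q((310,480),(318,600),(326,720)),q((407,480),(414,600),(420,720)),q((358,428)),q((372,767)),[.55,-.195,.28])
print(r.x,np.degrees(r.x[2]),r.fun.round(2))
y=R.from_rotvec(s["tool_rot"]).as_matrix()[:,1]; print("tool y yaw",np.degrees(np.arctan2(y[1],y[0])))
# fork base plate corners, z=.006
for p in [(243,310),(577,405)]: print(ray(c,uncrop(p,195,60,6),.006,s).round(4))
for p in [(195+35,60+127),(260,195)]: print('screws',ray(c,p,.04,s).round(4))
# tester from top
t=cams.snapshot("top")
a=ray(t,uncrop((220,360),105,145,6),.061);b=ray(t,uncrop((291,202),105,145,6),.061)
print("bars",a,b,(a+b)/2,np.degrees(np.arctan2(*(b-a)[1::-1])), "bore",ray(t,uncrop((257,281),105,145,6),.06))
E
```

```text
[ 0.5471105  -0.19828409  0.3320511 ] 19.025126752473852 [0.65 0.63 0.61 0.73 0.57 0.57 1.04 0.99]
tool y yaw 105.60263329376977
[ 0.5142 -0.2297  0.006 ]
[ 0.5138 -0.1684  0.006 ]
screws [ 0.586 -0.214  0.04 ]
screws [ 0.5859 -0.1827  0.04  ]
bars [0.54921339 0.25868755 0.061     ] [0.60444328 0.23717317 0.061     ] [0.57682833 0.24793036 0.061     ] -21.283016463419532 bore [0.5768572  0.24773406 0.06      ]
```

>>> step_arm(targets=[[[0, 0, 0.03], [-0.076, -0.02, 0], 1], [[0, 0, 0], [-0.076, -0.02, 0], 1], [[0, 0, 0], [0, 0, -0.1], 1], [[0, 0, 0], [0, 0, -0.1], 1], [[0, 0, 0], [0, 0, -0.1], 1], [[0, 0, 0], [0, 0, 0], 1], [[0, 0, 0], [0, 0, 0], 1]])

```text
t: 4.35
tool_pos: [0.5473, -0.1996, 0.0724]
tool_rot: [-0.517, 3.097, -0.001]
contact_force: [-0.3, -0.3, 1.0]
gripper_width: 0.0879
```

```bash
python3 - <<'E'
from h import *
s=monitor.read_state();c=cams.snapshot("top")
print(s["t"],s["tool_pos"],s["tool_rot"],s["contact_force"])
crop(c,300,140,130,110,6,"t2.png")
c=cams.snapshot("scene"); crop(c,270,200,130,100,6,"s2.png")
E
```

```text
4.35 [ 0.54734733 -0.19961013  0.07235213] [-5.17240047e-01  3.09652260e+00 -1.38934164e-03] [-0.25094263 -0.28257628  0.97079527]
```

View pics/t2.png

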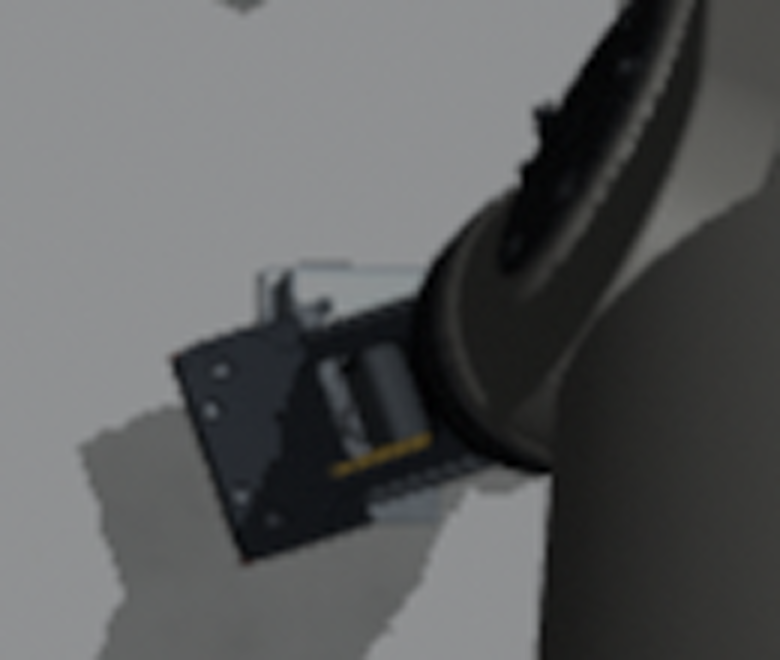

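View pics/s2.png

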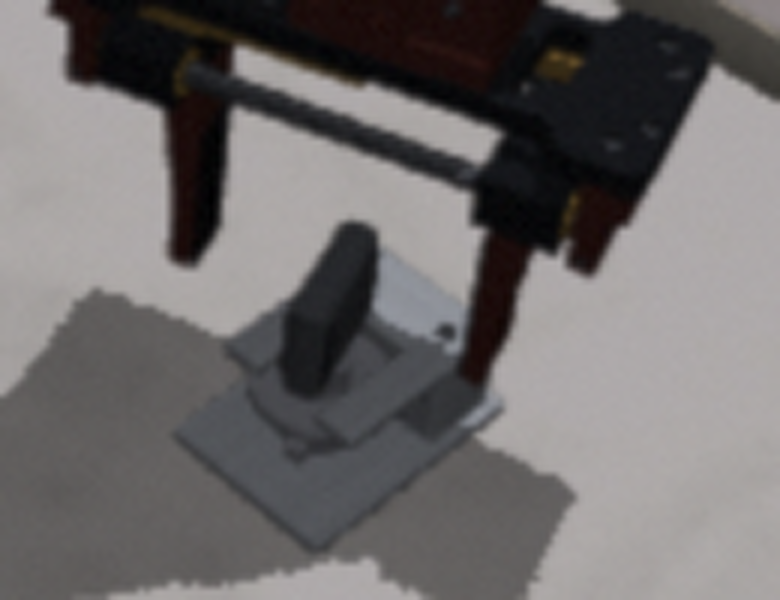

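>>> step_arm(targets=[[[0, 0, 0], [0, 0, 0], 0], [[0, 0, 0], [0, 0, 0], 0], [[0, 0, 0], [0, 0, 0], 0], [[0, 0, 0], [0, 0, 0], 0], [[0, 0, 0], [0, 0, 0], 0], [[0, 0, 0], [0, 0, 0], 0], [[0, 0, 0], [0, 0, 0], 0]], newtons=50)

```text
t: 5.32
tool_pos: [0.5463, -0.1993, 0.0708]
tool_rot: [0.518, -3.099, -0.0]
contact_force: [-0.1, 0.4, 0.2]
gripper_width: 0.0211
```

```bash
python3 - <<'E'
from h import *
s=monitor.read_state()
print(s["t"],s["tool_pos"],s["contact_force"],s["gripper_width"])
c=cams.snapshot("scene"); crop(c,270,200,130,100,6,"s3.png")
E
```

```text
5.325 [ 0.54625563 -0.19925218  0.07076247] [-0.08805539  0.43790468  0.19598893] 0.02106628548804156
```

View pics/s3.png

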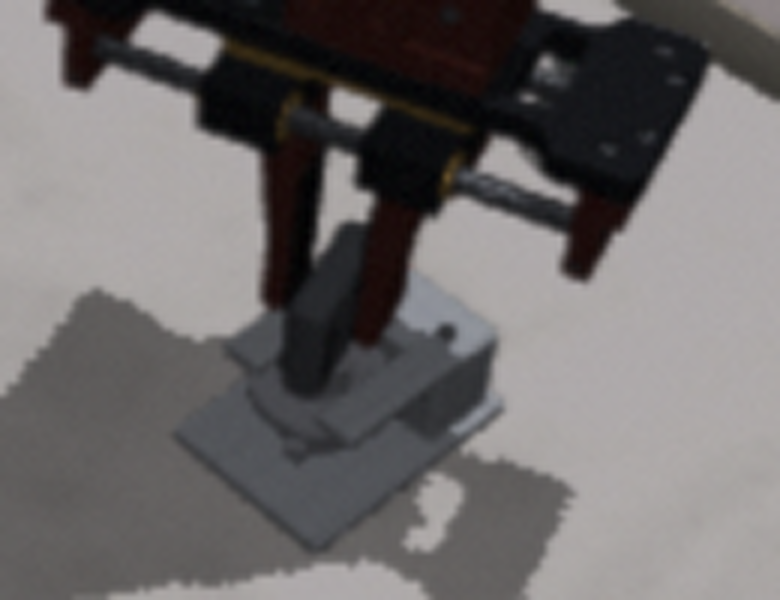

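>>> step_arm(targets=[[[0, 0, 0], [0, 0, 0], 0], [[0, 0, 0], [0, 0, 0], 0], [[0, 0, 0], [0, 0, 0], 0]])

```text
t: 5.75
tool_pos: [0.5462, -0.1992, 0.0707]
tool_rot: [0.518, -3.099, -0.0]
contact_force: [0.3, -0.4, -0.3]
gripper_width: 0.0133
```

```bash
python3 - <<'E'
from h import *
s=monitor.read_state()
print(s["t"],s["tool_pos"],s["tool_rot"],s["contact_force"],s["ft_torque"],s["gripper_width"])
c=cams.snapshot("scene"); crop(c,270,200,130,100,6,"s4.png")
E
```

```text
5.75 [ 0.54621317 -0.19922075  0.07074274] [ 5.17807069e-01 -3.09852818e+00 -3.51542640e-05] [ 0.25311481 -0.40599347 -0.26220696] [ 0.04924003  0.0667161  -0.01168944] 0.013279251844068144
```

View pics/s4.png

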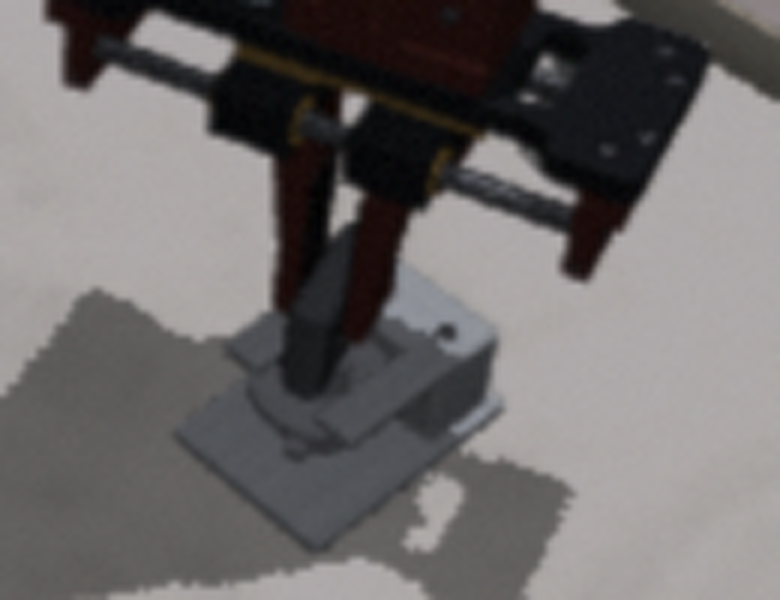

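>>> step_arm(targets=[[[0, 0, 0], [0, 0, 0.003], 0], [[0, 0, 0], [-0.03, 0, 0], 0], [[0, 0, 0], [-0.04, 0, 0], 0], [[0, 0, 0], [-0.04, 0, 0], 0], [[0, 0, 0], [-0.04, 0, 0], 0], [[0, 0, 0], [-0.04, 0, 0], 0], [[0, 0, 0], [-0.04, 0, 0], 0], [[0, 0, 0], [-0.03, 0, 0], 0], [[0, 0, 0], [0, 0, 0], 0], [[0, 0, 0], [0, 0, 0], 0]])

```text
t: 7.05
tool_pos: [0.4817, -0.1992, 0.0716]
tool_rot: [-0.518, 3.098, -0.0]
contact_force: [-0.9, -0.3, -1.7]
gripper_width: 0.0134
```

```bash
python3 - <<'E'
from h import *
s=monitor.read_state()
print(s["t"],s["tool_pos"],s["tool_rot"],s["contact_force"],s["gripper_width"])
c=cams.snapshot("scene"); crop(c,250,200,130,100,6,"s5.png")
E
```

```text
7.05 [ 0.48171085 -0.19917263  0.07160875] [-5.18203475e-01  3.09805135e+00 -2.63627788e-04] [-0.85991549 -0.31097429 -1.68835861] 0.013379749919615866
```

View pics/s5.png

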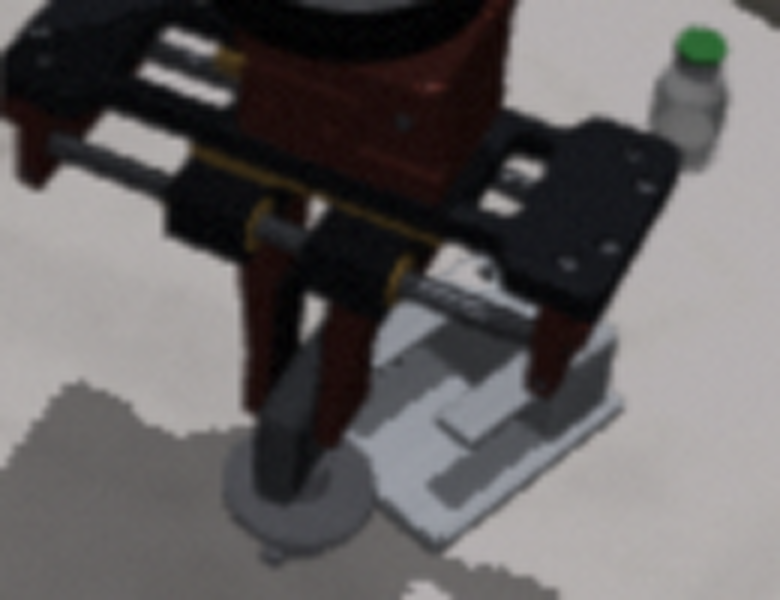

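>>> step_arm(targets=[[[0, 0, 0], [0, 0, 0.1], 0], [[0, 0, 0], [0, 0, 0.15], 0], [[0, 0, 0], [0, 0, 0.15], 0], [[0, 0, 0], [0, 0, 0], 0]])

```text
t: 7.6
tool_pos: [0.4835, -0.1998, 0.1741]
tool_rot: [-0.517, 3.093, -0.003]
contact_force: [0.1, -0.6, -1.8]
gripper_width: 0.0138
```

>>> step_arm(targets=[[[0, 0, -0.035], [0.06, 0.17, 0], 0], [[0, 0, -0.035], [0.06, 0.17, 0], 0], [[0, 0, -0.035], [0.06, 0.17, 0], 0], [[0, 0, -0.035], [0.06, 0.17, 0], 0], [[0, 0, -0.035], [0.06, 0.17, 0], 0], [[0, 0, -0.035], [0.06, 0.17, 0], 0], [[0, 0, -0.035], [0.06, 0.17, 0], 0], [[0, 0, -0.035], [0.06, 0.17, 0], 0], [[0, 0, -0.035], [0.06, 0.17, 0], 0], [[0, 0, -0.035], [0.06, 0.17, 0], 0]])

```text
t: 8.85
tool_pos: [0.631, 0.2272, 0.1695]
tool_rot: [-0.579, -3.086, 0.002]
contact_force: [0.4, 0.6, -0.8]
gripper_width: 0.0137
```

>>> step_arm(targets=[[[0, 0, 0], [0, 0, 0], 0], [[0, 0, 0], [0, 0, 0], 0], [[0, 0, 0], [0, 0, 0], 0]])

```text
t: 9.22
tool_pos: [0.631, 0.2237, 0.1709]
tool_rot: [-0.579, -3.087, 0.002]
contact_force: [-0.5, 0.2, -1.6]
gripper_width: 0.0137
```

```bash
python3 - <<'E'
from h import *
import pickle
s=monitor.read_state()
c=cams.snapshot("wrist");pickle.dump((s,c),open("w6.pkl","wb"))
print(s["t"],s["tool_pos"],s["tool_rot"],s["contact_force"],s["gripper_width"],s["joint_pos"])
cv2.imwrite("pics/w6.png",c["pixels"])
c=cams.snapshot("scene"); crop(c,150,90,130,100,6,"s6.png")
E
```

```text
9.225 [0.63103232 0.22374852 0.17094881] [-5.79077567e-01 -3.08707108e+00  1.96567569e-03] [-0.54099105  0.20900905 -1.60802588] 0.01370931632279933 [-0.6970007   0.54132674  0.37669149  1.63997605 -0.2256532   1.00477388
  0.95253676]
```

View pics/w6.png

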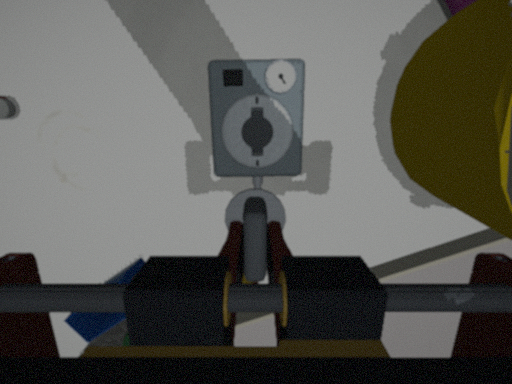

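View pics/s6.png

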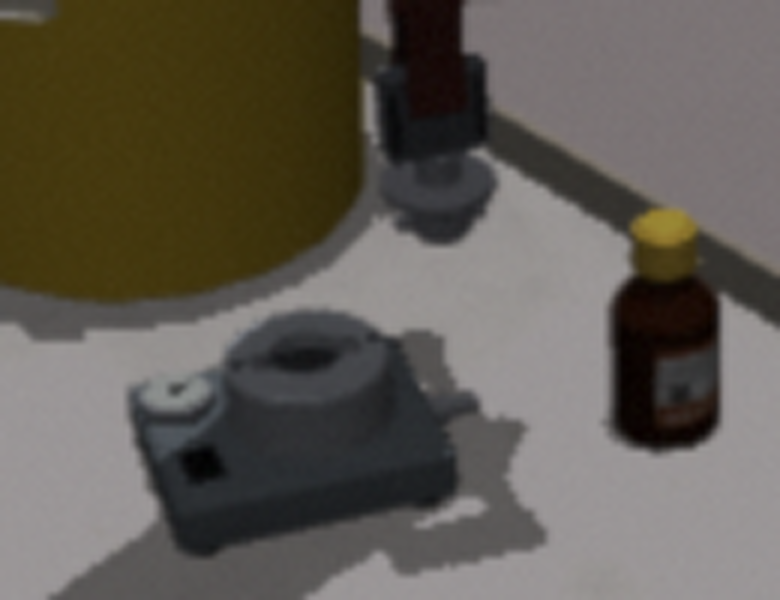

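```bash
python3 - <<'E'
from h import *
import pickle
s,c=pickle.load(open("w6.pkl","rb"))
crop(c,210,85,95,95,8,"w6a.png"); crop(c,205,170,100,75,8,"w6b.png")
E
```

```text
(no output)
```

View pics/w6a.png

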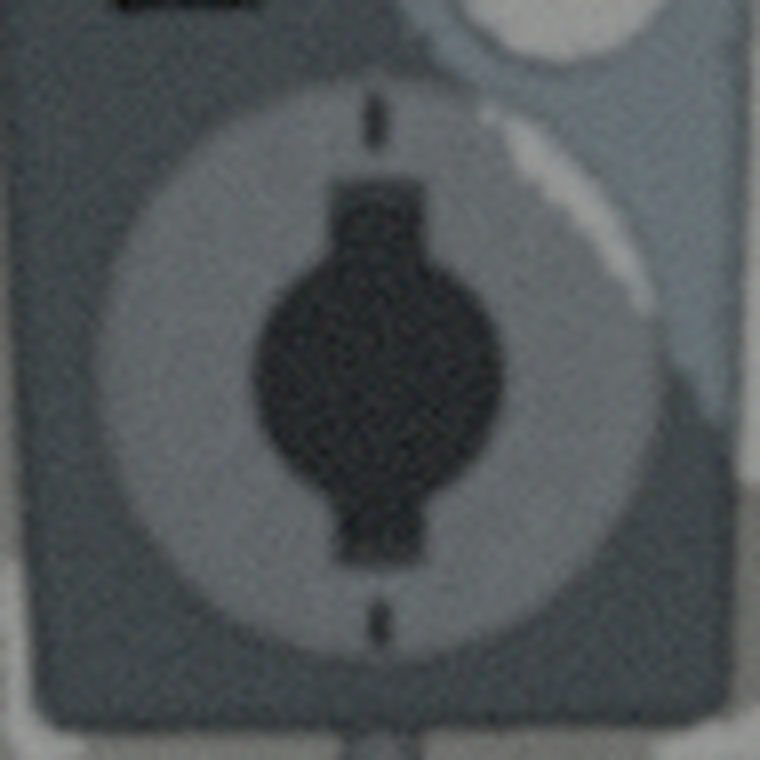

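View pics/w6b.png

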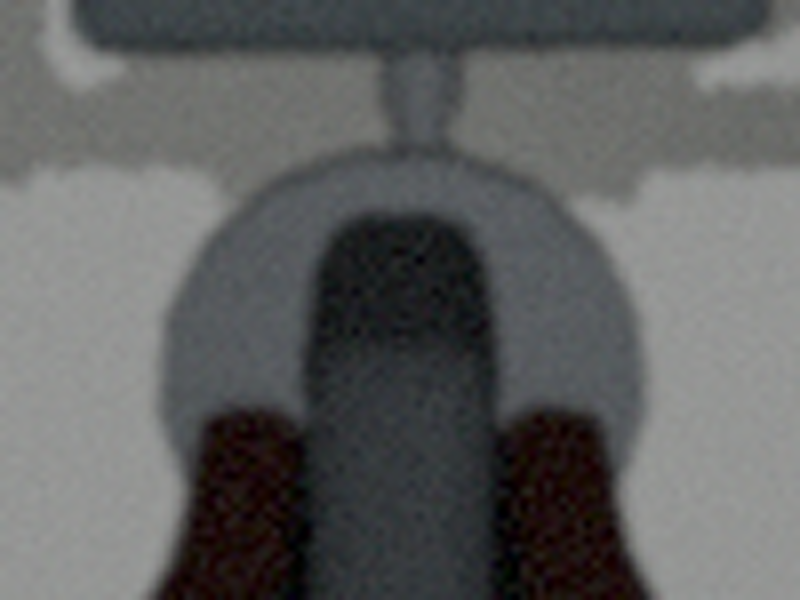

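```bash
python3 - <<'E'
from h import *
import pickle
s,c=pickle.load(open("w6.pkl","rb"))
T=R.from_rotvec(s["tool_rot"]).as_matrix(); print("tool y yaw",np.degrees(np.arctan2(T[1,1],T[0,1])),"z",T[:,2])
q=lambda p:ray(c,uncrop(p,210,85,8),.06,s)
a,b=q((379,625)),q((374,120)); print("bars mid",(a+b)/2,np.degrees(np.arctan2(*(a-b)[1::-1])),np.linalg.norm(a-b))
a,b=q((381,567)),q((378,180)); print("slot mid",(a+b)/2,np.degrees(np.arctan2(*(a-b)[1::-1])),np.linalg.norm(a-b))
a,b=q((254,375)),q((503,375)); print("bore",(a+b)/2,np.linalg.norm(a-b))
a,b=q((98,360)),q((662,360)); print("rim",np.linalg.norm(a-b))
def circ(pts,z,x0,y0,k,r):
    P=np.array([ray(c,uncrop(p,x0,y0,k),z,s)[:2] for p in pts])
    f=least_squares(lambda v:np.hypot(*(P-v[:2]).T)-v[2],[*P.mean(0),r]);return f.x,f.fun
print(circ([(98,360),(662,360),(378,75),(378,662),(170,175),(180,580),(590,570)],.06,210,85,8,.036))
zf=s["tool_pos"][2]-.0647+.026
for z in (zf,zf-.005): print(circ([(163,360),(190,270),(330,158),(405,145),(490,157),(615,260),(645,360)],z,205,170,8,.024))
print("wing edges",[ray(c,uncrop(p,205,170,8),s["tool_pos"][2]-.0647+.078,s)[:2].round(4) for p in [(303,560),(497,560)]])
E
```

```text
tool y yaw 68.7516793682435 z [-8.97500256e-04 -1.10513397e-03 -9.99998987e-01]
bars mid [0.57582549 0.24736273 0.06      ] -20.53894116364465 0.059442592582240675
slot mid [0.57571078 0.24778942 0.06      ] -20.64360674400567 0.04554525993003235
bore [0.57532687 0.24780299 0.06      ] 0.030012223570181497
rim 0.06785482881874534
(array([0.57602224, 0.2477749 , 0.03434377]), array([-2.78581976e-04, -3.81723841e-04,  3.63899109e-04, -3.77741901e-06,
       -8.59380497e-05,  1.67341872e-04,  2.18780305e-04]))
(array([0.6310456 , 0.2243956 , 0.02320213]), array([ 1.05042161e-04, -5.90597913e-05, -1.76085112e-04, -1.32616544e-05,
        2.18212993e-04,  2.97053069e-06, -7.78191186e-05]))
(array([0.63280841, 0.22371437, 0.02379064]), array([ 1.07706496e-04, -6.05578097e-05, -1.80551411e-04, -1.35980284e-05,
        2.23747842e-04,  3.04587657e-06, -7.97929568e-05]))
wing edges [array([0.6231, 0.2195]), array([0.6282, 0.2326])]
```

>>> step_arm(targets=[[[0, 0, 0], [-0.06, 0.03, 0], 0], [[0, 0, 0], [-0.1, 0.04, 0], 0], [[0, 0, 0], [-0.06, 0.0245, 0], 0], [[0, 0, 0], [0, 0, -0.08], 0], [[0, 0, 0], [0, 0, -0.07], 0], [[0, 0, 0], [0, 0, 0], 0], [[0, 0, 0], [0, 0, 0], 0]])

```text
t: 10.2
tool_pos: [0.5767, 0.2493, 0.1343]
tool_rot: [0.577, 3.088, 0.0]
contact_force: [-0.2, 0.4, -1.4]
gripper_width: 0.0135
```

```bash
python3 - <<'E'
from h import *
import pickle
s=monitor.read_state()
c=cams.snapshot("scene"); pickle.dump((s,c),open("s7.pkl","wb"))
crop(c,160,120,80,70,9,"s7.png")
print(s["t"],s["tool_pos"],s["tool_rot"],s["contact_force"])
t=cams.snapshot("top"); crop(t,105,145,100,100,6,"t7.png")
E
```

```text
10.2 [0.57667184 0.24925694 0.13431134] [5.76770231e-01 3.08774251e+00 1.31866434e-04] [-0.18545994  0.42074781 -1.38230943]
```

View pics/s7.png

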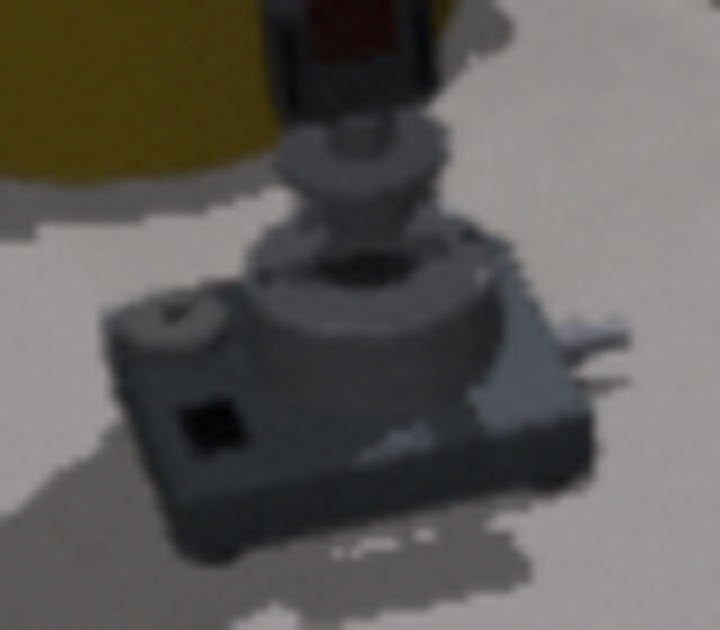

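View pics/t7.png

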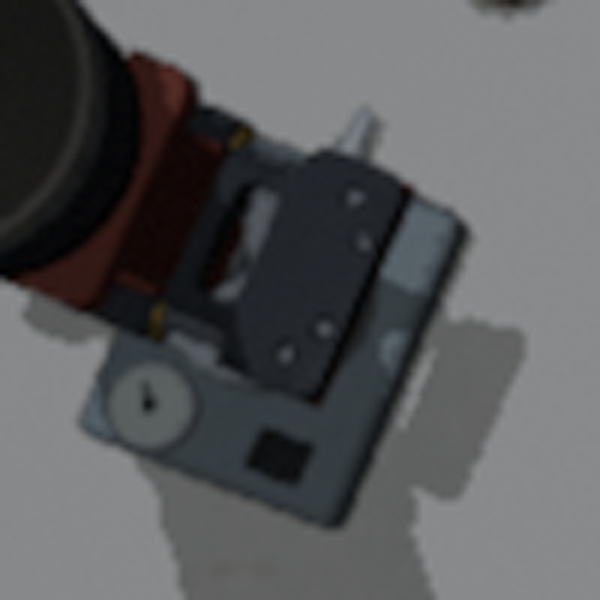

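```bash
python3 - <<'E'
from h import *
import pickle
s,c=pickle.load(open("s7.pkl","rb"))
def circ(x,y,z,r):
    a=np.linspace(0,2*np.pi,73);p=proj(c,np.c_[x+r*np.cos(a),y+r*np.sin(a),0*a+z],s)
    p=(p+.5-[160,120])*9-.5
    return p.min(0).round(0),p.max(0).round(0)
u=s["tool_pos"][2]-.0647
print("rim",circ(.5765,.2477,.06,.036),"bore",circ(.5765,.2477,.06,.0155))
for dx,dy in [(0,0),(0.001,0),(0,.001)]:
  print("flange",circ(s["tool_pos"][0]+dx,s["tool_pos"][1]+dy,u+.026,.024),circ(s["tool_pos"][0]+dx,s["tool_pos"][1]+dy,u+.021,.024), "foot",circ(s["tool_pos"][0]+dx,s["tool_pos"][1]+dy,u+.004,.0135))
s2=monitor.read_state();print(s2["tool_pos"])
E
```

```text
rim (array([233., 188.]), array([490., 331.])) bore (array([306., 227.]), array([417., 289.]))
flange (array([261., 101.]), array([435., 194.])) (array([262., 117.]), array([436., 210.])) foot (array([306., 188.]), array([403., 241.]))
flange (array([264., 100.]), array([438., 193.])) (array([265., 116.]), array([439., 209.])) foot (array([309., 187.]), array([406., 240.]))
flange (array([259., 100.]), array([433., 193.])) (array([260., 115.]), array([434., 208.])) foot (array([304., 187.]), array([401., 240.]))
[0.57688648 0.24941908 0.13467852]
```

>>> step_arm(targets=[[[0, 0, 0], [0, 0, 0], 0], [[0, 0, 0], [0, 0, 0], 0], [[0, 0, 0], [0, 0, 0], 0], [[0, 0, 0], [0, 0, 0], 0]])

```text
t: 10.8
tool_pos: [0.5763, 0.2494, 0.1341]
tool_rot: [0.576, 3.088, 0.0]
contact_force: [-0.8, -0.4, -1.4]
gripper_width: 0.0139
```

>>> step_arm(targets=[[[0, 0, 0], [-0.0036, -0.008, 0], 0], [[0, 0, 0], [0, 0, 0], 0], [[0, 0, 0], [0, 0, 0], 0]])

```text
t: 11.18
tool_pos: [0.5754, 0.2474, 0.134]
tool_rot: [-0.576, -3.088, -0.0]
contact_force: [0.1, -0.2, -0.5]
gripper_width: 0.0136
```

>>> step_arm(targets=[[[0, 0, 0], [0, 0, -0.014], 0], [[0, 0, 0], [0, 0, -0.014], 0], [[0, 0, 0], [0, 0, -0.014], 0], [[0, 0, 0], [0, 0, -0.01], 0], [[0, 0, 0], [0, 0, 0], 0]])

```text
t: 11.8
tool_pos: [0.5752, 0.2473, 0.1207]
tool_rot: [-0.576, -3.088, 0.001]
contact_force: [-1.0, -0.5, -1.3]
gripper_width: 0.0136
```

```bash
python3 - <<'E'
from h import *
s=monitor.read_state()
c=cams.snapshot("scene"); 
crop(c,160,120,80,70,9,"s8.png")
print(s["t"],s["tool_pos"],s["tool_rot"],s["contact_force"],s["ft_torque"])
w=cams.snapshot("wrist"); crop(w,190,120,130,130,6,"w8.png")
E
```

```text
11.8 [0.57523638 0.24729606 0.12073274] [-5.75963639e-01 -3.08801334e+00  5.61423999e-04] [-0.97507539 -0.4987874  -1.2986181 ] [-0.05134541  0.0147677  -0.02387075]
```

View pics/s8.png

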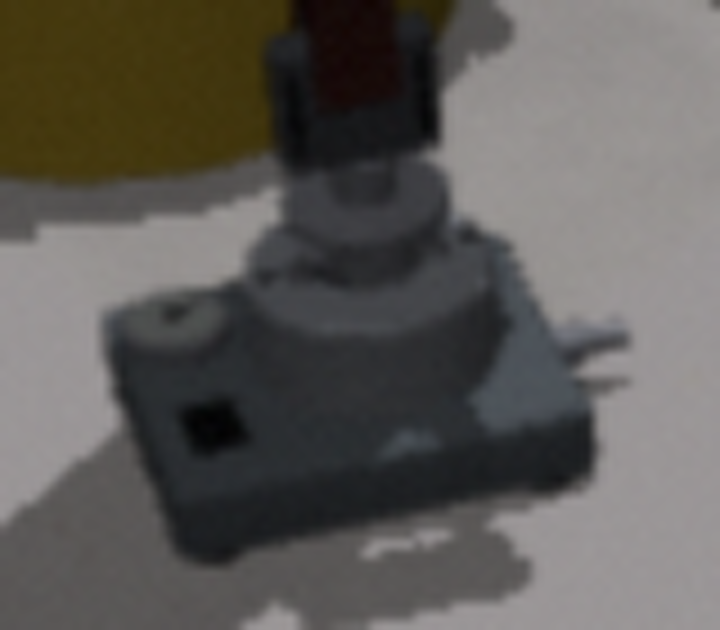

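View pics/w8.png

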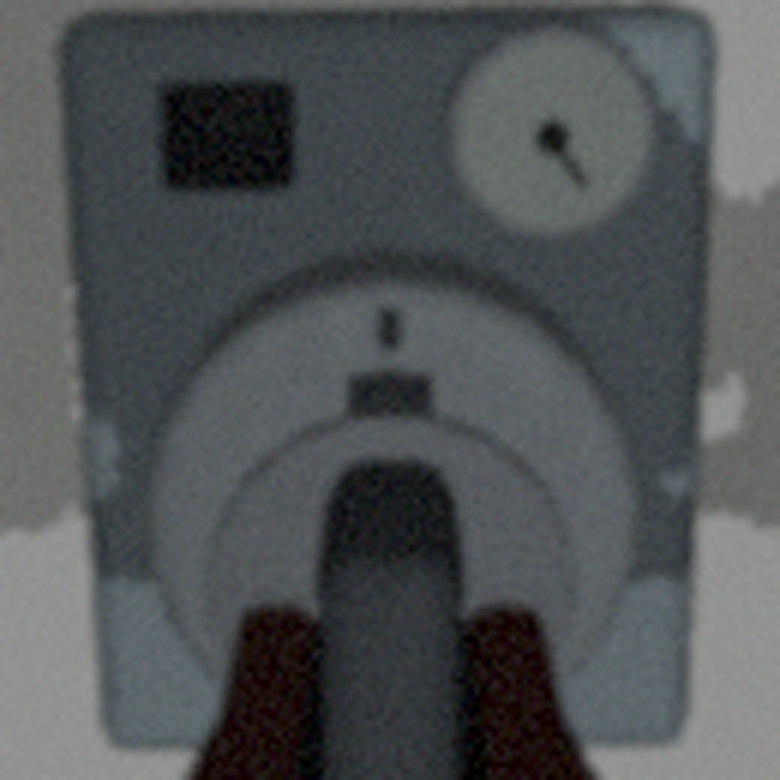

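>>> step_arm(targets=[[[0, 0, 0], [0, 0, -0.01], 0], [[0, 0, 0], [0, 0, -0.01], 0], [[0, 0, 0], [0, 0, -0.008], 0], [[0, 0, 0], [0, 0, 0], 0]], newtons=60)

```text
t: 12.4
tool_pos: [0.5752, 0.2473, 0.1138]
tool_rot: [-0.576, -3.088, 0.0]
contact_force: [0.5, 0.6, -2.1]
gripper_width: 0.0139
```

>>> step_arm(targets=[[[0, 0, 0], [0, 0, -0.01], 0], [[0, 0, 0], [0, 0, -0.01], 0], [[0, 0, 0], [0, 0, 0], 0]])

```text
t: 12.78
tool_pos: [0.5757, 0.2475, 0.1094]
tool_rot: [0.576, 3.088, 0.001]
contact_force: [-0.8, -0.4, 4.7]
gripper_width: 0.0134
```

>>> step_arm(targets=[[[0, 0, 0], [0, 0, -0.01], 0], [[0, 0, 0], [0, 0, -0.01], 0], [[0, 0, 0], [0, 0, 0], 0], [[0, 0, 0], [0, 0, 0], 0]])

```text
t: 13.28
tool_pos: [0.5758, 0.2475, 0.1048]
tool_rot: [0.576, 3.088, 0.001]
contact_force: [-1.6, -0.3, 8.9]
gripper_width: 0.0133
```

>>> step_arm(targets=[[[0, 0, 0], [0, 0, -0.006], 0], [[0, 0, 0], [0, 0, 0], 0], [[0, 0, 0], [0, 0, 0], 0]])

```text
t: 13.65
tool_pos: [0.5759, 0.2475, 0.1037]
tool_rot: [0.576, 3.088, 0.002]
contact_force: [-1.7, -1.1, 10.5]
gripper_width: 0.0138
```

```bash
python3 - <<'E'
from h import *
s=monitor.read_state()
c=cams.snapshot("scene"); 
crop(c,160,120,80,70,9,"s9.png")
print(s["t"],s["tool_pos"],s["tool_rot"],s["contact_force"],s["ft_torque"],s["joint_pos"])
E
```

```text
13.65 [0.57588757 0.24750939 0.10374301] [5.76193924e-01 3.08751791e+00 1.53999053e-03] [-1.66289181 -1.13402567 10.49433434] [-0.29959301  0.7431268   0.00430633] [-0.75825847  0.55186618  0.34554338  1.79794844 -0.24296191  0.83223028
  0.90611675]
```

View pics/s9.png

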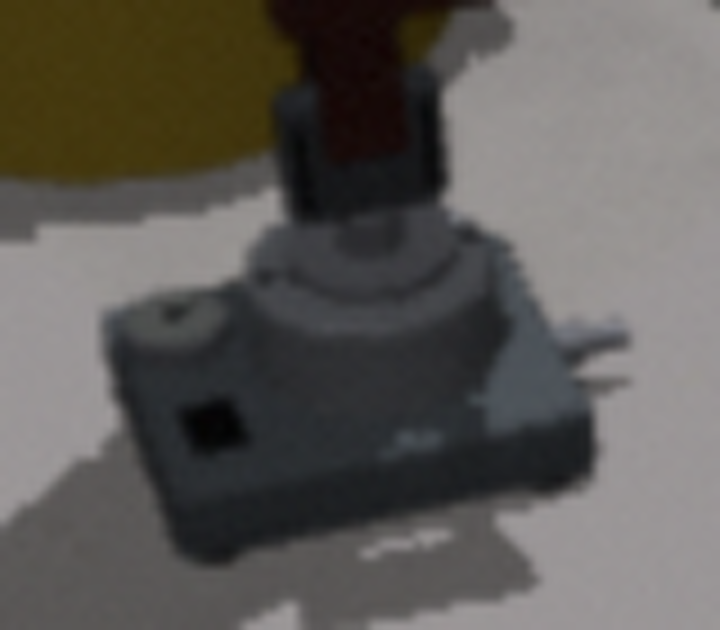

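>>> step_arm(targets=[[[0, 0, 0], [0, 0, -0.006], 0], [[0, 0, 0], [0, 0, 0], 0], [[0, 0, 0], [0, 0, 0], 0]])

```text
t: 14.08
tool_pos: [0.5761, 0.2475, 0.1037]
tool_rot: [0.577, 3.087, 0.003]
contact_force: [-6.0, -2.0, 20.6]
gripper_width: 0.0134
```

>>> step_arm(targets=[[[0, 0, -0.03], [0, 0, 0], 0], [[0, 0, -0.04], [0, 0, 0], 0], [[0, 0, -0.04], [0, 0, 0], 0], [[0, 0, -0.04], [0, 0, 0], 0], [[0, 0, -0.04], [0, 0, 0], 0], [[0, 0, -0.04], [0, 0, 0], 0], [[0, 0, 0], [0, 0, 0], 0]])

```text
t: 14.95
tool_pos: [0.5769, 0.2474, 0.1037]
tool_rot: [1.266, 2.873, 0.004]
contact_force: [-4.3, -1.6, 19.2]
gripper_width: 0.0133
```

```bash
python3 - <<'E'
from h import *
s=monitor.read_state()
T=R.from_rotvec(s["tool_rot"]).as_matrix(); print("tool y yaw",np.degrees(np.arctan2(T[1,1],T[0,1])),"z",T[:,2])
print(s["t"],s["tool_pos"],s["contact_force"],s["ft_torque"],s["joint_pos"],s["gripper_width"])
w=cams.snapshot("wrist"); cv2.imwrite("pics/w10.png",w["pixels"])
E
```

```text
tool y yaw 42.4315783275194 z [ 0.00274665  0.00146463 -0.99999516]
14.95 [0.57690768 0.24738576 0.10369275] [-4.26413767 -1.57628683 19.21267295] [-0.56679968  1.12756731 -0.05474892] [-0.84196855  0.57209807  0.46547043  1.80327069 -0.33231738  0.84099437
  0.52356428] 0.013348944786620402
```

View pics/w10.png

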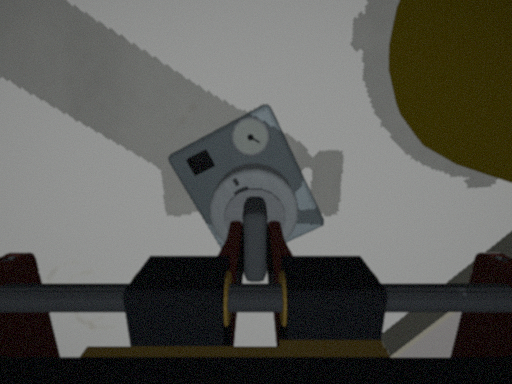

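>>> step_arm(targets=[[[0, 0, -0.04], [0, 0, 0], 0], [[0, 0, -0.045], [0, 0, 0], 0], [[0, 0, -0.045], [0, 0, 0], 0], [[0, 0, -0.045], [0, 0, 0], 0], [[0, 0, -0.045], [0, 0, 0], 0], [[0, 0, -0.045], [0, 0, 0], 0], [[0, 0, -0.045], [0, 0, 0], 0], [[0, 0, -0.045], [0, 0, 0], 0], [[0, 0, -0.045], [0, 0, 0], 0], [[0, 0, 0], [0, 0, 0], 0]])

```text
t: 16.25
tool_pos: [0.5765, 0.2471, 0.1037]
tool_rot: [2.286, 2.154, 0.003]
contact_force: [-6.5, -2.4, 20.6]
gripper_width: 0.0139
```

```bash
cat > r.py <<'E'
from h import *
s=monitor.read_state()
T=R.from_rotvec(s["tool_rot"]).as_matrix(); print("tool y yaw",np.degrees(np.arctan2(T[1,1],T[0,1])),"z",T[:,2])
print(s["t"],s["tool_pos"],s["contact_force"],s["ft_torque"],s["joint_pos"],s["gripper_width"])
E
python3 r.py
```

```text
tool y yaw -3.3959846861736356 z [ 0.00174749  0.00131993 -0.9999976 ]
16.25 [0.57653614 0.24714583 0.10372623] [-6.48483688 -2.38983511 20.62379532] [-0.64863429  1.57496382  0.05187351] [-0.98128787  0.62518653  0.67402831  1.81277706 -0.4959215   0.87674236
 -0.13344423] 0.01392585996659193
```

>>> step_arm(targets=[[[0, 0, -0.04], [0, 0, 0], 0], [[0, 0, -0.04], [0, 0, 0], 0], [[0, 0, -0.025], [0, 0, 0], 0], [[0, 0, 0], [0, 0, 0], 0], [[0, 0, 0], [0, 0, 0], 0]])

```text
t: 16.88
tool_pos: [0.5764, 0.2472, 0.1037]
tool_rot: [-2.498, -1.904, -0.003]
contact_force: [-6.0, -2.5, 22.9]
gripper_width: 0.0137
```

```bash
python3 r.py; python3 - <<'E'
from h import *
w=cams.snapshot("wrist"); cv2.imwrite("pics/w11.png",w["pixels"])
E
```

```text
tool y yaw -15.35960728109917 z [ 0.00148881  0.00154083 -0.9999977 ]
16.875 [0.57641394 0.24715846 0.10372701] [-6.03370917 -2.46813445 22.89559204] [-0.65392409  1.65442141  0.2064651 ] [-1.01505782  0.64337277  0.72771121  1.81504468 -0.54037493  0.890108
 -0.30377146] 0.013671086652967887
```

View pics/w11.png

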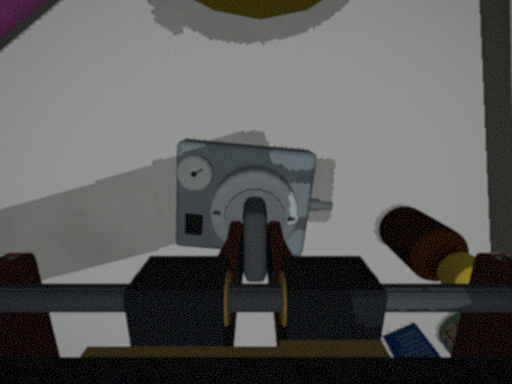

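>>> step_arm(targets=[[[0, 0, -0.02], [0, 0, 0], 0], [[0, 0, 0], [0, 0, 0], 0], [[0, 0, 0], [0, 0, 0], 0]])

```text
t: 17.3
tool_pos: [0.5776, 0.247, 0.1038]
tool_rot: [2.535, 1.853, 0.006]
contact_force: [-3.4, -2.5, 19.0]
gripper_width: 0.0133
```

```bash
python3 r.py
```

```text
tool y yaw -17.677287336803513 z [ 0.00396591  0.00137828 -0.99999119]
17.3 [0.57755367 0.24700629 0.10379922] [-3.44005195 -2.48099548 19.04465288] [-0.68019599  0.86616995  0.12307722] [-1.0210832   0.647508    0.73831701  1.81477989 -0.54892707  0.8909057
 -0.33652104] 0.01325592069875202
```

```bash
python3 - <<'E'
from h import *
import pickle
s=monitor.read_state()
w=cams.snapshot("wrist"); pickle.dump((s,w),open("w12.pkl","wb")); crop(w,165,130,160,120,5,"w12.png")
c=cams.snapshot("scene"); crop(c,160,110,80,75,8,"s12.png")
E
python3 r.py
```

```text
tool y yaw -17.678803603753728 z [ 0.00392247  0.00144249 -0.99999127]
17.4 [0.57753137 0.24703204 0.10379311] [-3.22354607 -2.28153859 20.0183502 ] [-0.63333422  0.79559307  0.12727638] [-1.02105013  0.64748051  0.73823899  1.8147942  -0.5489544   0.89091066
 -0.3365536 ] 0.013426057849247641
```

View pics/w12.png

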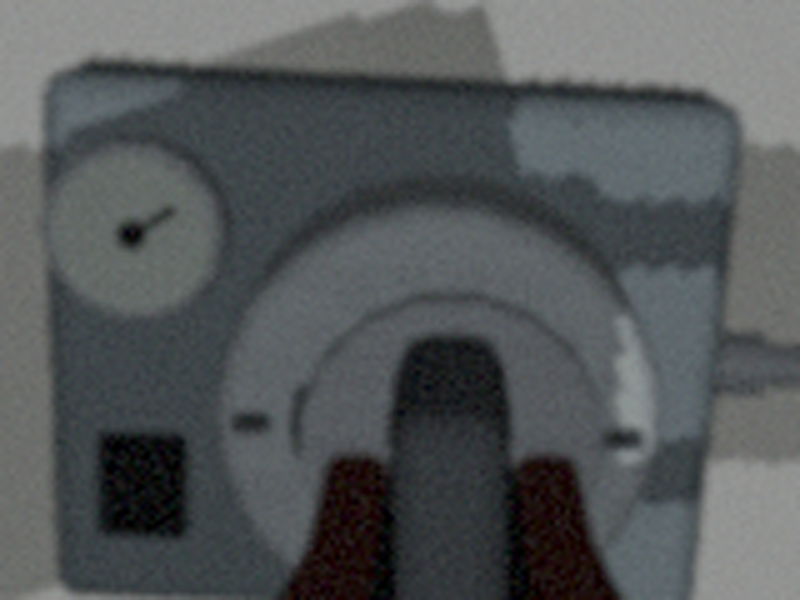

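View pics/s12.png

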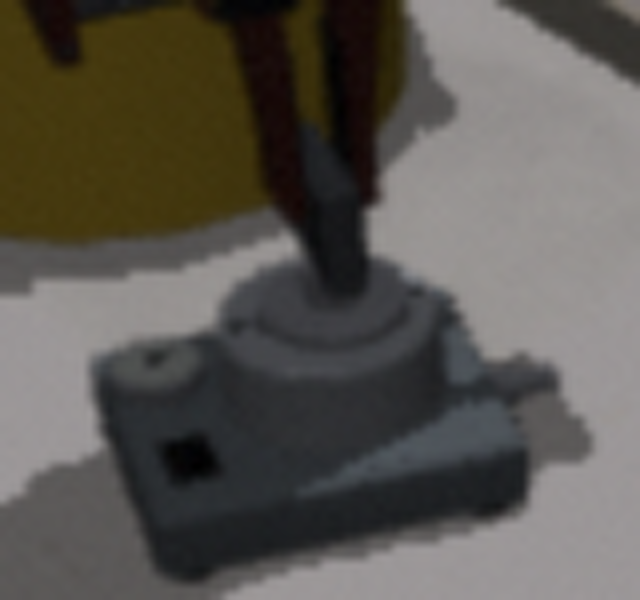

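>>> step_arm(targets=[[[0, 0, 0], [-0.005, 0.001, 0], 0], [[0, 0, -0.01], [0, 0, 0], 0], [[0, 0, 0], [0, 0, 0], 0], [[0, 0, 0], [0, 0, 0], 0]])

```text
t: 17.9
tool_pos: [0.5774, 0.2471, 0.1038]
tool_rot: [2.552, 1.827, 0.009]
contact_force: [-0.4, -2.2, 15.5]
gripper_width: 0.0136
```

```bash
python3 r.py
```

```text
tool y yaw -18.809446420853053 z [ 6.30423787e-03  9.89868797e-04 -9.99979638e-01]
17.9 [0.57736854 0.24709753 0.10383897] [-0.36640109 -2.23495098 15.46638174] [-0.72444721  0.02602661  0.23830541] [-1.02617179  0.64835972  0.7440952   1.81697285 -0.55263012  0.88917584
 -0.35354941] 0.013550939050822254
```

>>> step_arm(targets=[[[0, 0, -0.02], [0, 0, -0.003], 0], [[0, 0, 0], [0, 0, 0], 0], [[0, 0, 0], [0, 0, 0], 0], [[0, 0, 0], [0, 0, 0], 0]])

```text
t: 18.4
tool_pos: [0.5776, 0.2471, 0.1038]
tool_rot: [2.589, 1.775, 0.01]
contact_force: [-1.5, -2.7, 21.4]
gripper_width: 0.0135
```

```bash
python3 r.py; python3 - <<'E'
from h import *
w=cams.snapshot("wrist");crop(w,165,130,160,120,5,"w13.png")
c=cams.snapshot("scene"); crop(c,160,110,80,75,8,"s13.png"); cv2.imwrite("pics/s13f.png",c["pixels"])
E
```

```text
tool y yaw -21.114694525070902 z [ 0.00658085  0.00153479 -0.99997717]
18.4 [0.57761781 0.24705569 0.1038037 ] [-1.48462702 -2.73286612 21.41109401] [-0.80153448  0.40307287  0.19698497] [-1.03189667  0.65231254  0.75422497  1.81723354 -0.56196482  0.89174663
 -0.38551275] 0.013463921834162958
```

View pics/w13.png

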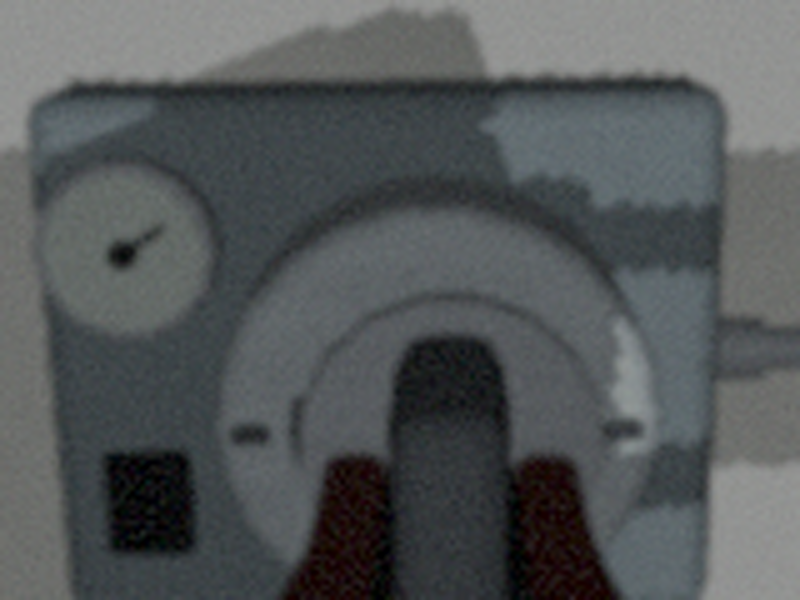

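View pics/s13.png

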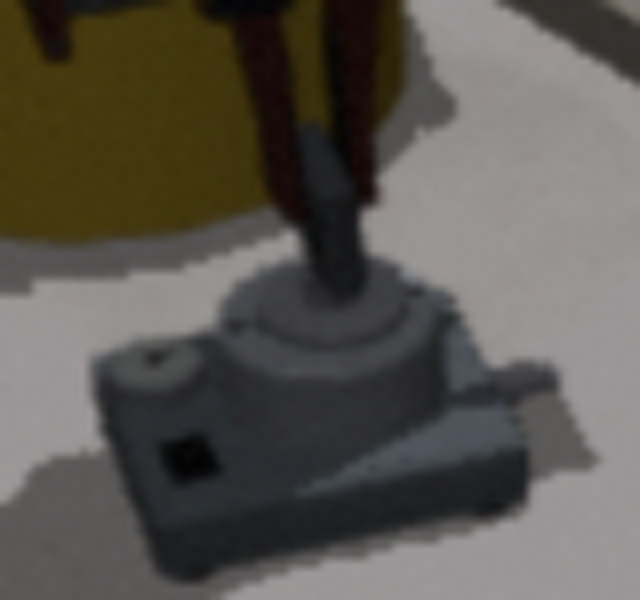

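>>> step_arm(targets=[[[0, 0, -0.02], [-0.003, 0, 0], 0], [[0, 0, 0], [0, 0, 0], 0], [[0, 0, 0], [0, 0, 0], 0], [[0, 0, 0], [0, 0, 0], 0]])

```text
t: 19.0
tool_pos: [0.5774, 0.247, 0.1038]
tool_rot: [2.623, 1.724, 0.011]
contact_force: [0.6, -3.8, 20.2]
gripper_width: 0.0133
```

```bash
for i in 1 2 3; do python3 -c "
from h import *
cams.snapshot('top')"; python3 r.py; done; python3 - <<'E'
from h import *
w=cams.snapshot("wrist");crop(w,165,130,160,120,5,"w14.png")
E
```

```text
tool y yaw -23.369161420676555 z [ 0.00777047  0.00120347 -0.99996909]
19.05 [0.57738324 0.24699626 0.10383602] [ 0.31701249 -3.35828111 20.11079459] [-0.87683946  0.02532864  0.47522918] [-1.03922199  0.6554544   0.76478381  1.81900554 -0.57004074  0.89290758
 -0.41803975] 0.013613005566837302
tool y yaw -23.37061795124522 z [ 0.0077445   0.0011622  -0.99996934]
19.1 [0.57737624 0.24700446 0.10378985] [-0.33325622 -3.07918803 19.69358204] [-0.83422373  0.03224494  0.43806161] [-1.03922834  0.65553651  0.76476309  1.81900686 -0.5700704   0.89287967
 -0.41806924] 0.013798471656864274
tool y yaw -23.36756150466088 z [ 0.00779877  0.00122298 -0.99996884]
19.15 [0.57740841 0.24701733 0.10383035] [ 0.12208302 -3.32972492 20.05080642] [-0.88164225  0.00861443  0.43850581] [-1.03920234  0.65548542  0.76475926  1.81895753 -0.57006876  0.89289068
 -0.41801428] 0.013538548009788359
```

View pics/w14.png

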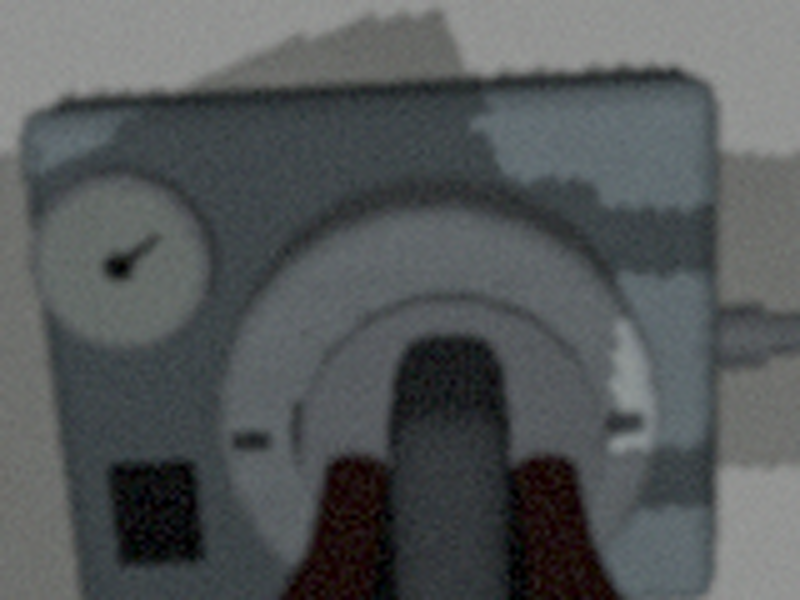

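>>> step_arm(targets=[[[0, 0, 0], [0, 0, 0], 0], [[0, 0, 0], [0, 0, 0], 0], [[0, 0, 0], [0, 0, 0], 0], [[0, 0, 0], [0, 0, 0], 0]])

```text
t: 19.7
tool_pos: [0.5774, 0.247, 0.1039]
tool_rot: [2.622, 1.724, 0.011]
contact_force: [0.8, -2.9, 20.5]
gripper_width: 0.0131
```

```bash
python3 r.py; python3 - <<'E'
from h import *
c=cams.snapshot("scene"); cv2.imwrite("pics/s15.png",c["pixels"])
E
```

```text
tool y yaw -23.367507493062387 z [ 0.0078401   0.00120053 -0.99996855]
19.7 [0.57743104 0.24698661 0.10385043] [ 0.76925576 -2.89068853 20.50563411] [-0.89845513  0.04026055  0.47084398] [-1.03918685  0.65546543  0.76479488  1.81894948 -0.57002872  0.89288531
 -0.4179979 ] 0.013088834260774767
```

View pics/s15.png

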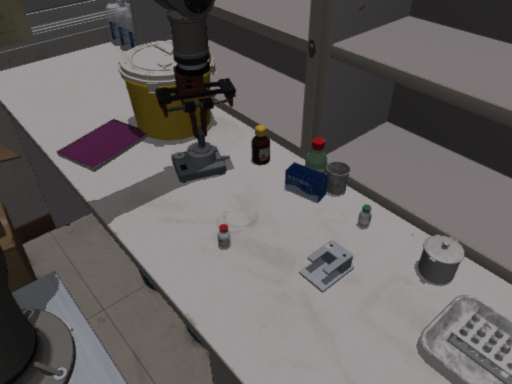

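The picture shows the plug seated in the tester at (200,155). The vials at (224,236) and (365,216) and the bottle at (261,146) are where they started. Torque, push and pose are steady, so I am handing in.

```bash
python3 -c "
from workcell import robot
print(robot.hand_in())"
```

```text
the job is handed in; nothing more can be done
None
```

I drew the plug about 65 mm out of the fork and lowered it into the socket with its lugs through the slots. I then pressed it onto the rim, twisted it clockwise to its stop, and handed in at about 19.8 s, still gripping it. No verdict was reported.

**Last checks**
- **Pressed home:** the tool height stopped falling at 0.1037–0.1039 m, matching the expected home height, while the push rose to about 20 N.
- **Turned to the stop:** the tool turned about 1.6 rad. The torque then held at about 0.45 N m, above the roughly 0.23 N m that the spring and ring friction can give, so I read this as the stop.
- **Grip and tilt:** the fingers read about 13.3 mm on the wing at a set 60 N. Tool tilt was about 0.008 rad.
- **Bystanders:** in the last scene picture both vials and the bottle stand where they started.

**What disagreed or was not measured**
- The plug needed about 0.15 rad more turn than the 1.45 rad quoted. I take the extra to be play between plug, bore and lugs, but I could not read the drive ring directly.
- During the twist the plug slid sideways, and the wrist view puts it about 1.5–2 mm off the socket's axis, inside the 4 mm allowed. Small attempts to shift it back did not move it.

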